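Rock the divider out of a prism mould

ROBOT

A 7-joint arm with a two-finger parallel gripper is mounted at the origin on a cart in front of the work surface, level with it; the furniture and walls round the work are solid. World frame = base frame: x ahead of the robot, y to its left, z up, the work surface at z = 0. Lengths are in m, angles in rad, forces in N, time in s.
With the tool pointing down it reaches from about 0.425 to 0.95 m from the base axis. Payload 4.7 kg.
Tool frame: the origin (TCP) lies on the centre line of the jaws, within the pads' length; the fingertips stand robot.nose_length ahead of it and the grasp point (between the pads) lies 8 mm behind it (robot.nose_length is the distance from the TCP to the fingertips, in m); z points along the fingers, x is the direction in which the jaws open and shut, and the axes are right-handed (so a half turn about z gives the same grasp; the last joint's range is limited). The gripper opens to 85 mm and grips with 20 to 120 N. Pads are 22 mm wide; open, the fingers measure 114 mm over their backs; the gripper's body (76 mm by 85 mm) begins 54 mm behind the grasp point. The pads swing forward as they close: fully open they stand 13 mm farther back than shut.
Start: joints at [1.113, 0.469, -0.049, 1.532, 0.024, 1.141, -0.082], TCP at [0.281, -0.614, 0.242] pointing down, gripper open.
Joint ranges: [-2.59, 2.59], [-0.33, 1.99], [-1.39, 1.29], [0.1, 2.45], [-1.04, 4.18], [0.21, 1.99], [-2.66, 2.66]. Speed limits (rad/s): [2.57, 2.57, 3.14, 3.14, 3.14, 3.14, 3.14].

INTERFACE

Orientations are given as [roll, pitch, yaw] about the fixed x, y, z axes, in that order (R = Rz(yaw) Ry(pitch) Rx(roll)).
In Python, from plant import robot gives the robot as it stands. Calls block until the motion is done:
- robot.goto(position, orientation): joint-space move of the TCP to a pose.
- robot.move_straight(position, vel=0.15, attitude=None, contact_N=None): straight line of the TCP; attitude=None keeps the orientation; vel is the mean speed in m/s. With contact_N (N) it stops when the force on the tool has changed by that much, and returns True; else False.
- robot.move_joints(angles): joint-space move.
- robot.grip(opening, strength=None): opening from 0.0 (shut) to 1.0 (fully open); strength is the grip in N (None keeps the last); returns when the fingers have stopped.
- robot.sleep(seconds).
- robot.inverse_kinematics(position, orientation): joint angles nearest the present ones, or None.
- robot.sense(): the state.
- robot.grab_frame(name): name is "scene" or "top" or "wrist"; returns a dict with "image" (400x640x3 uint8, red, green, blue), "range_z" (400x640 float32, m along the optical axis (not along the pixel's ray), 0 where there is no reading), "fx", "fy", "cx", "cy" (pixels), "R" (3x3) and "t" (3): a world point X has camera coordinates R X + t. Camera axes: x right, y down, z forward; pixel columns grow to the right and rows downward; lengths in m; the calibration is good to about 2 mm. A picture is of the moment at which its call begins.
A pose or a line that the arm cannot do raises robot.IKError and nothing moves.
- robot.close_job(): hands the job in, once; it reports no verdict.
The state is a dict: "t": time; "joint_pos": joint angles; "joint_velocities": joint speeds; "effort": joint torques, N m; "tcp_pos": TCP position; "tcp_rot": TCP orientation; "wrist_force": force on the tool from outside, world axes, zero at the start; "torque": the same for the moment, N m; "opening": opening from 0.0 (shut) to 1.0 (fully open).
Only numpy, scipy, OpenCV 4.12 (cv2) and the standard library are available. Lean on these libraries where they do the work, as an engineer would, in place of code of your own. Each camera call takes 0.05 s, during which the arm holds its last target.

TASK

Take the brass weight off the end of the steel mould and stand it upright on the worktop. The divider plate sits tight between two spring catches, so don't pull it straight up: rock it loose by its lug, first raising the end where the weight stood while the other end stays down, then rocking it the other way until that other end stands higher than the first. Lift it out and finish while still holding it level, just clear of the mould and right above its place.

Things in the scene. Friction and masses are not known exactly. Their poses are not given: they have to be found in the camera images.
- mould: Open box of bare metal, fixed to the worktop: base plate 116 (x) x 200 (y) x 8 mm, walls 102 x 166 mm outside. Origin: centre of the underside; z up. Cavity floor at 8 mm, wall tops at 44 mm. The divider stands along y through the middle, its ends in 13 mm wide upright grooves in the end walls, open at the top, with 1 mm play at each end and 1.5 mm each side.
- catch_a (a joint): Spring catch in the groove at the mould's +y end, a round nose above the divider's ear: 0 m = sprung out, grows as it is pushed back. It holds its end down with some 8 to 15 N (a straight pull meets both catches at once). An end is past its catch when raised 13 mm; then the nose springs back beneath the ear. Raising one end 17 mm, then the other 19 mm, is ample. An end let go may sink back.
- catch_b (a joint): The same kind of spring catch at the mould's -y end.
- divider: Loose steel plate, 0.2 to 0.45 kg: 10 mm thick (x), 108 mm long (y), 34 mm high; a 6 mm round ear at the foot of each end (120 mm over the ears). Amid its top edge stands the lug to grip: 12 (x) x 34 (y) mm, from 34 to 65 mm above the origin. Origin: centre of the underside, at the start on the cavity floor, 8 mm above the worktop. Axes as the mould's at the start.
- end_a (a point): Point on the underside of the divider's ear at its +y end, 57 mm from the divider's origin: the end where the weight stands at the start. Out of the mould when higher than the wall tops.
- end_b (a point): Same point at the divider's -y end, 57 mm from the divider's origin.
- weight: Brass check weight, 0.5 kg: round body 33 mm in diameter and 38 mm high, with a knob above it (52 mm high in all). Stands at the start on the mould's top (44 mm) over the divider's +y end, about 64 mm from the mould's centre. Origin: centre of its underside; z up.
- sample_pot_3: Bystander: small lidded pot, 46 mm in diameter, 50 mm high. Origin: centre of its underside. Leave where it is.
- timer: Bystander: small timer, 62 x 66 x 19 mm. Origin: centre of its underside. Leave where it is.
- tape_roll: Bystander: roll of tape lying flat, 96 mm in diameter, 25 mm high. Origin: centre of its underside. Leave where it is.
- small_weight: Bystander: smaller brass weight, 21 mm in diameter, 33 mm high. Origin: centre of its underside. Leave where it is.
Not all that is in view belongs to the job. Leave any purple look-alike of the divider alone. Leave any blue look-alike of the weight alone.

How it is judged:
On the way, in this order (a step that is already met when the one before it is completed fails the run):
1. the brass weight stands released and upright on the worktop, the divider still down (height (world z) of weight below 0.005 m and angle between weight's own z axis and vertical below 0.1 rad and contact force between weight and the fingers below 0.1 N and z of each of end_a, end_b in the frame of mould below 0.014 m), for 0.2 s.
2. the divider's end where the weight stood is raised at least 13 mm while the other end is still down (less than 5 mm up) (z of end_a in the frame of mould above 0.021 m and z of end_b in the frame of mould below 0.013 m), for 0.1 s.
3. rocked the other way: the other end is raised past its catch too, and stands higher than the first (((z of end_b in the frame of mould above 0.022 m and z of end_a in the frame of mould below 0.021 m) or (z of end_b in the frame of mould above 0.0235 m and z of end_a in the frame of mould below 0.0225 m) or (z of end_b in the frame of mould above 0.025 m and z of end_a in the frame of mould below 0.024 m) or (z of end_b in the frame of mould above 0.0265 m and z of end_a in the frame of mould below 0.0255 m) or (z of end_b in the frame of mould above 0.028 m and z of end_a in the frame of mould below 0.027 m) or (z of end_b in the frame of mould above 0.03 m and z of end_a in the frame of mould below 0.029 m) or (z of end_b in the frame of mould above 0.032 m and z of end_a in the frame of mould below 0.031 m) or (z of end_b in the frame of mould above 0.034 m and z of end_a in the frame of mould below 0.033 m) or (z of end_b in the frame of mould above 0.036 m and z of end_a in the frame of mould below 0.035 m) or (z of end_b in the frame of mould above 0.038 m and z of end_a in the frame of mould below 0.037 m))), for 0.1 s.
At the end, for the whole second after the job is handed in: The divider is held still in the gripper, within 0.15 rad of level, both ends at least 2 mm and its middle at most 41 mm above the mould's wall tops, within 40 mm (horizontally) of the mould's middle and touching the mould nowhere; the brass weight stands released and upright on the worktop (height (world z) of weight below 0.005 m and angle between weight's own z axis and vertical below 0.1 rad and contact force between weight and the fingers below 0.1 N and z of each of end_a, end_b in the frame of mould above 0.046 m and z of divider in the frame of mould below 0.085 m and horizontal distance between divider and mould below 0.04 m and angle between divider's own z axis and vertical below 0.15 rad and contact force between divider and the fingers above 1 N and contact force between divider and mould below 0.1 N and linear speed of divider below 0.03 m/s); the arm keeps its last pose, push and grip.
It fails at once if the brass weight is knocked over or dropped (tilts more than 0.6 rad) (angle between weight's own z axis and vertical above 0.6 rad).
It fails at once if a bystander is shifted more than 30 mm (distance of any of sample_pot_3, timer, tape_roll, small_weight from where it was at the start of the episode above 0.03 m).
It also fails if it takes over 42 s, if anything falls off the work surface, if the arm or the gripper's body presses on something with over 40 N, if the wrist force passes 120 N, or if a joint passes its speed limit or range.

## Working session

There is one attempt and no reset: what is moved stays moved. The work goes in short steps, each a Python script; the robot and the scene stay as the last script left them, time stands still between calls to the robot, and variables do not carry over. Pictures are saved under pics/ and viewed, and the job is handed in when it is done.

```bash
ls; mkdir -p pics
python3 - <<'E'
from plant import robot
import cv2
s=robot.sense(); print(s['t'],s['tcp_pos'],s['tcp_rot'],s['opening'],robot.nose_length)
for n in ["scene","top","wrist"]:
    f=robot.grab_frame(n); cv2.imwrite(f'pics/{n}0.png',f['image'][:,:,::-1]); print(n,f['fx'],f['cx'],f['cy'],-f['R'].T@f['t'], f['R'][2])
E
```

```text
pics
0.0 [ 0.28042728 -0.61335878  0.2412899 ] [ 3.14152530e+00  1.91097550e-03 -1.14194671e+00] 0.9994954566134515 0.011
scene 472.8561860651745 317.1346036517626 197.64190859787846 [ 0.77944203 -0.35084126  1.06112685] [-0.19625597  0.42024497 -0.88593327]
top 362.5178937169131 321.8275615773054 200.21875077636355 [0.42260542 0.12276778 1.14049746] [ 0.10637319 -0.01771676 -0.99416843]
wrist 319.2833128998701 315.9615763804772 197.78626582405565 [ 0.34205334 -0.58498765  0.37337134] [-0.25014502 -0.11211215 -0.96169555]
```

View pics/scene0.png

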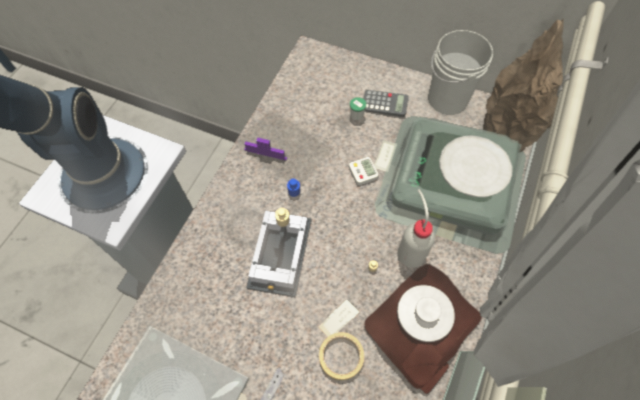

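View pics/top0.png

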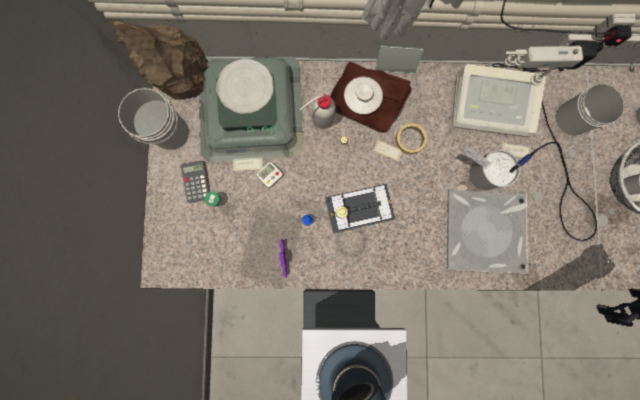

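View pics/wrist0.png

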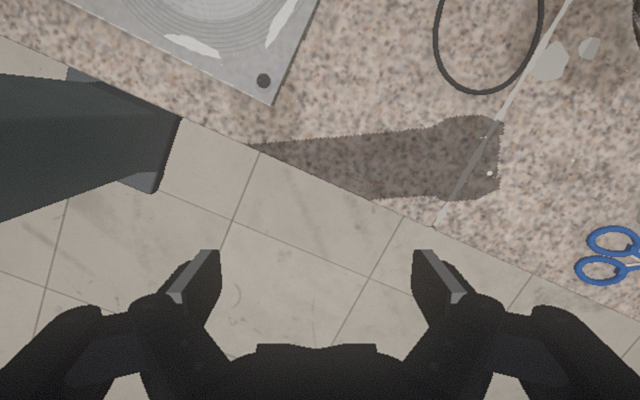

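In the scene image, three things could be the weight. The brass one is on the mould at (283,216), which is top (342,212). The small brass one is at (373,266), and the blue one at (294,187) is a decoy. For the divider, the candidates are the steel plate in the mould at (284,243) and the purple decoy at (265,150). I choose the brass weight on the mould and the steel divider, and will check both in a crop and localise them.

```bash
cat > h.py <<'E'
import numpy as np, cv2
from plant import robot
def ray(f,u,v):
    d=f['R'].T@np.array([(u-f['cx'])/f['fx'],(v-f['cy'])/f['fy'],1.0]); return -f['R'].T@f['t'],d
def onplane(f,u,v,z):
    o,d=ray(f,u,v); return o+d*(z-o[2])/d[2]
def proj(f,X):
    p=f['R']@np.asarray(X)+f['t']; return np.array([f['fx']*p[0]/p[2]+f['cx'],f['fy']*p[1]/p[2]+f['cy']])
def tri(obs):
    A=np.zeros((3,3));b=np.zeros(3)
    for f,u,v in obs:
        o,d=ray(f,u,v);d=d/np.linalg.norm(d);P=np.eye(3)-np.outer(d,d);A+=P;b+=P@o
    X=np.linalg.solve(A,b)
    return X,[np.round(proj(f,X)-[u,v],2) for f,u,v in obs]
def cloud(f):
    z=f['range_z'];v,u=np.indices(z.shape)
    c=np.stack([(u-f['cx'])/f['fx']*z,(v-f['cy'])/f['fy']*z,z],-1)
    return (c-f['t'])@f['R']
def save(n,im,k=1):
    im=im[:,:,::-1]
    if k!=1: im=cv2.resize(im,None,fx=k,fy=k,interpolation=cv2.INTER_CUBIC)
    cv2.imwrite('pics/'+n+'.png',im)
E
python3 - <<'E'
from h import *
s=robot.grab_frame('scene');t=robot.grab_frame('top')
a=s['image'][170:310,200:400];b=t['image'][110:250,260:460]
save('crop1',np.vstack([a,b]),2)
print(onplane(t,342,212,.09),onplane(s,283,212,.09))
print('tri',tri([(s,283,212),(t,342,212)]))
for n,(u,v) in dict(small=(344,140),pot=(212,199),timer=(270,174),tape=(412,138),blue=(307,221),purple=(284,258)).items(): print(n,onplane(t,u,v,0.02).round(3))
E
```

```text
[0.50113654 0.04511123 0.09      ] [0.50741971 0.04520371 0.09      ]
tri (array([0.50365604, 0.04617095, 0.08386912]), [array([-1.09,  0.24]), array([-0.52, -0.71])])
small [0.735 0.034 0.02 ]
pot [0.543 0.443 0.02 ]
timer [0.623 0.265 0.02 ]
tape [ 0.744 -0.183  0.02 ]
blue [0.478 0.148 0.02 ]
purple [0.364 0.217 0.02 ]
```

View pics/crop1.png

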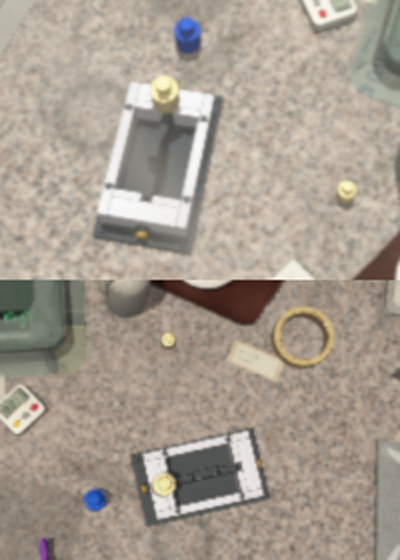

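The crop confirms it: the bright brass weight with a knob stands on the mould's +y end, about (0.504, 0.046). The steel divider and lug are in the cavity. Next I'll take wrist views from two places.

Run:
```python
from h import *
import pickle
psi=0.22
for q in ([.5,.0,.23],[.57,-.02,.23]):
    print(robot.inverse_kinematics(q,[np.pi,0,psi]))
    robot.goto(q,[np.pi,0,psi]); robot.sleep(.15)
    f=robot.grab_frame('wrist'); i=0 if q[0]<.55 else 1
    pickle.dump(f,open(f'w{i}.pkl','wb')); save(f'w{i}',f['image'],1.25)
print(robot.sense()['t'],robot.sense()['wrist_force'])
```

```text
[ 0.49713459  0.26478607 -0.6851474   1.92509979  0.1958089   1.01819562
 -0.05443708]
[ 0.46689109  0.38350444 -0.65246334  1.77360142  0.26161321  1.0724117
 -0.05687351]
3.3667 [0.24106284 1.5727376  0.26836011]
```

View pics/w0.png

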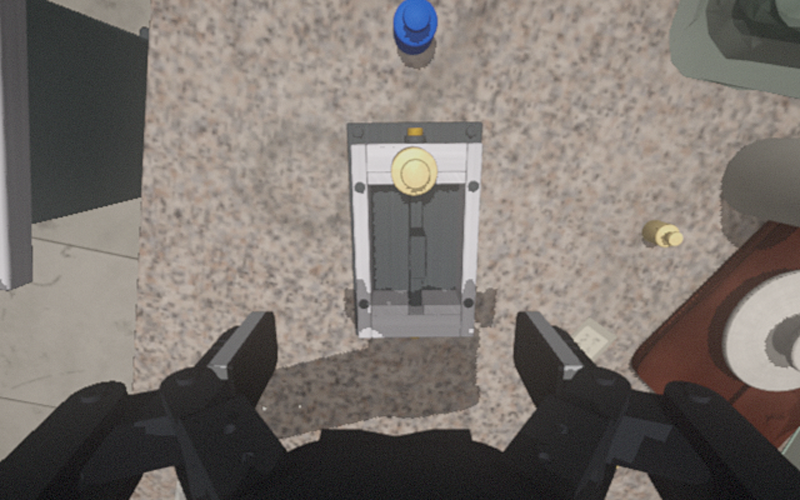

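View pics/w1.png

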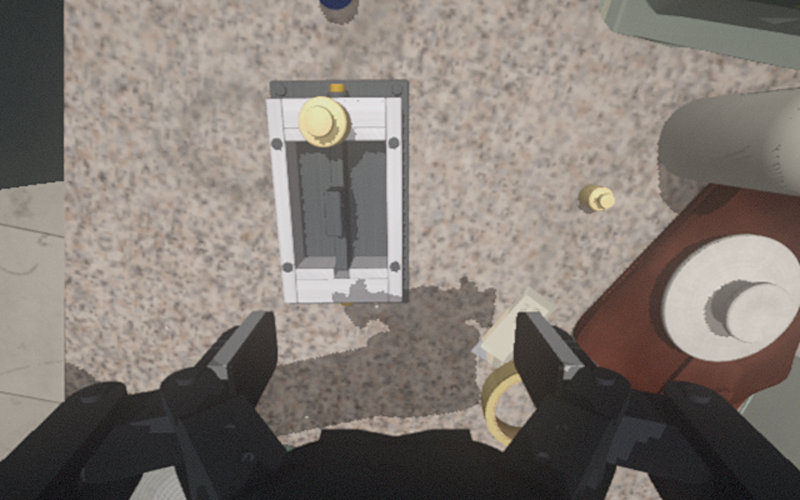

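Both wrist views show the mould. In view 0 (800-px scale) the weight knob is at (415,172) and the lug at (418,250). In view 1 the knob is at (320,120) and the lug at (333,213). I'll enlarge these to pick the corners.

Run:
```python
import pickle
from h import *
for i,(x0,y0) in enumerate([(265,85),(200,55)]):
    f=pickle.load(open(f'w{i}.pkl','rb'))
    im=f['image'][y0:y0+195,x0:x0+135]
    im=np.clip((im/255.)**.5*255,0,255).astype(np.uint8)
    save(f'c{i}',im,3); 
    P=cloud(f); 
    m=(P[...,2]>.038)&(P[...,2]<.050)&(abs(P[...,0]-.517)<.12)&(abs(P[...,1]+.016)<.14)
    sub=f['image'].min(-1)>140
    m&=sub; pts=P[m]; print(len(pts),np.median(pts[:,2]),pts[:,2].std())
    r=cv2.minAreaRect((pts[:,:2]*1000).astype(np.float32)); print(r)
    hsv=cv2.cvtColor(f['image'],cv2.COLOR_RGB2HSV)
    b=(hsv[...,0]>18)&(hsv[...,0]<35)&(hsv[...,1]>70)
    wm=b&(P[...,2]>.05)&(abs(P[...,0]-.505)<.06)&(abs(P[...,1]-.046)<.06)
    top=P[wm&(P[...,2]>.091)]; body=P[wm&(P[...,2]>.078)&(P[...,2]<.086)]
    print('knob',top.mean(0),top[:,2].max(),'body',len(body),body.mean(0), cv2.minEnclosingCircle((body[:,:2]*1000).astype(np.float32)))
    lug=(P[...,2]>.066)&(P[...,2]<.08)&~wm&(abs(P[...,0]-.517)<.05)&(abs(P[...,1]+.016)<.05)
    lp=P[lug]; print('lug',len(lp),lp.mean(0) if len(lp) else 0, cv2.minAreaRect((lp[:,:2]*1000).astype(np.float32)) if len(lp) else 0)
```

```text
4780 0.044254089024475404 0.0008093998146758968
((519.1771240234375, -16.970314025878906), (101.81034088134766, 165.38265991210938), 13.24078369140625)
knob [0.50580465 0.0372872  0.14168616] 0.36193202145537656 body 244 [0.50485563 0.04061308 0.07903793] ((501.2931213378906, 45.110260009765625), 16.338153839111328)
lug 473 [ 0.51815249 -0.01519745  0.07284564] ((511.4883117675781, 1.8644790649414062), (16.538558959960938, 74.44203186035156), 21.96803092956543)
7103 0.04431125600982051 0.0008381864877731051
((518.5375366210938, -17.23931121826172), (101.97147369384766, 165.54373168945312), 12.886977195739746)
knob [0.51027744 0.0394369  0.1247751 ] 0.36192872914664603 body 252 [0.50662207 0.03779598 0.07910117] ((501.86639404296875, 44.928157806396484), 16.247222900390625)
lug 525 [ 0.51881988 -0.01479528  0.07320928] ((511.85809326171875, 1.7581367492675781), (16.213462829589844, 74.64559936523438), 21.93239974975586)
```

View pics/c0.png

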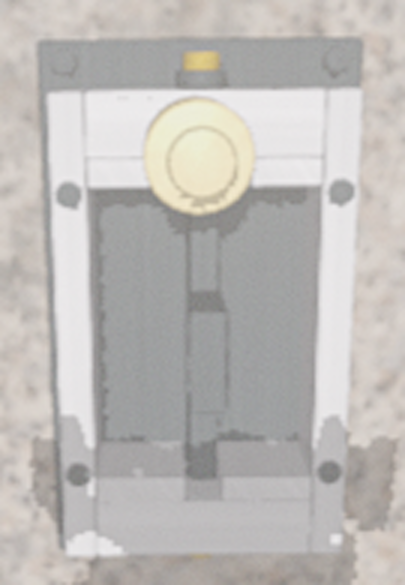

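View pics/c1.png

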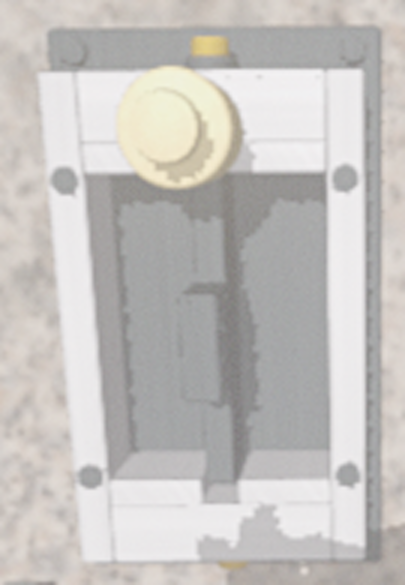

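Run:
```python
import pickle
from h import *
F=[pickle.load(open(f'w{i}.pkl','rb')) for i in (0,1)]
off=[(265,85),(200,55)]
def px(i,p): return (F[i],p[0]/3+off[i][0]-.33,p[1]/3+off[i][1]-.33)
for n,a,b in [('lugNW',(190,310),(185,293)),('lugNE',(224,310),(215,293)),('lugSE',(226,412),(218,402)),('lugSW',(191,411),(183,400)),('knob',(201,160),(159,126)),('wall -y L',(66,553),(84,562)),('wall +y L',(48,92),(40,72)),('wall +yR',(358,89),(362,70)),('wall -yR',(344,550),(380,558))]:
    X,e=tri([px(0,a),px(1,b)]); print(n,X.round(4),e)
for f in F:
    P=cloud(f); c=np.array([.5188,-.0171]); y=.228
    R=np.array([[np.cos(y),-np.sin(y)],[np.sin(y),np.cos(y)]])
    q=(P[...,:2]-c)@R
    m=(P[...,2]>.066)&(P[...,2]<.08)&(abs(q[...,0])<.02)&(abs(q[...,1])<.03)
    p=q[m]; print('lug local',m.sum(),p.min(0),p.max(0),np.median(p,0),np.median(P[m][:,2]))
    print(cv2.minAreaRect((p*1000).astype(np.float32)))
    m=(P[...,2]>.034)&(P[...,2]<.046)&(abs(q[...,0])<.0085)&(abs(q[...,1])<.056)&(abs(q[...,1])>.02)
    p=q[m]; print('plate',m.sum(),p.min(0),p.max(0))
    m=(P[...,2]>.088)&(P[...,2]<.11)&(abs(q[...,0])<.03)&(abs(q[...,1]-.064)<.03)
    print('knob top',P[m].mean(0),m.sum(),np.median(P[m][:,2]))
```

```text
lugNW [ 0.511  -0.0033  0.0639] [array([ 0.26, -0.49]), array([-0.27,  0.51])]
lugNE [ 0.5208 -0.      0.0696] [array([ 0.09, -0.17]), array([-0.09,  0.18])]
lugSE [ 0.5286 -0.0316  0.075 ] [array([-0.12,  0.25]), array([ 0.13, -0.25])]
lugSW [ 0.5178 -0.0338  0.0742] [array([-0.03,  0.06]), array([ 0.03, -0.07])]
knob [0.5012 0.0451 0.0953] [array([-0.25,  0.5 ]), array([ 0.24, -0.53])]
wall -y L [ 0.489  -0.1111  0.0396] [array([-0.14,  0.31]), array([ 0.16, -0.31])]
wall +y L [0.4515 0.0518 0.0417] [array([ 0.02, -0.04]), array([-0.02,  0.04])]
wall +yR [0.5501 0.0747 0.0377] [array([ 0.12, -0.2 ]), array([-0.11,  0.21])]
wall -yR [ 0.5957 -0.094   0.0231] [array([ 0.3 , -0.62]), array([-0.32,  0.62])]
lug local 467 [-0.0058832  -0.01682646] [0.00664757 0.01712803] [-0.00028267  0.00169694] 0.07315992931743412
((0.383176326751709, 0.1513080596923828), (12.529257774353027, 33.95322799682617), 0.018991513177752495)
plate 466 [-0.00831648 -0.05583992] [0.00838747 0.04331486]
knob top [0.50095593 0.04535851 0.09482222] 435 0.0950416756303755
lug local 509 [-0.00560355 -0.01667005] [0.00673794 0.01697223] [0.00102617 0.0006573 ] 0.07327948716598716
((0.6023945808410645, 0.16508102416992188), (33.64041519165039, 12.282261848449707), 89.71281433105469)
plate 653 [-0.00849784 -0.05594559] [0.00848276 0.05067795]
knob top [0.50212315 0.04500501 0.09484812] 490 0.09511348095248343
```

Ray triangulation gives the knob at (0.501, 0.045, 0.095), and depth agrees at (0.5015, 0.0452, 0.095). The lug is at local (0.5, 0.2) mm with its top at 0.073. The mould is centred at (0.5188, -0.0171) with yaw 0.228. Now I'll move the weight.

Run:
```python
from h import *
O=[np.pi,0,.228]
robot.goto([.5014,.0451,.17],O)
robot.move_straight([.5014,.0451,.064],vel=.12)
robot.grip(0.0,60); s=robot.sense(); print(s['t'],s['opening'],s['wrist_force'])
robot.move_straight([.5014,.0451,.135],vel=.12); robot.sleep(.1); s=robot.sense(); print(s['t'],s['opening'],s['wrist_force'])
robot.move_straight([.59,.15,.135],vel=.2)
f=robot.grab_frame('wrist'); save('w2',f['image'])
print(robot.sense()['t'])
```

```text
5.475 0.35138468426677766 [ 0.26173155 -0.82374458  5.3711139 ]
6.3167 0.3524457684051121 [-0.34520622 -0.79898348 -4.64671434]
7.2
```

View pics/w2.png

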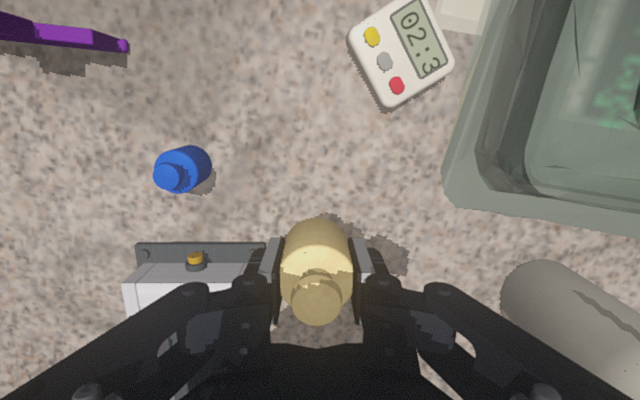

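The picture shows the weight held upright at (318,280), over clear worktop, with the mould at lower left. I'll set it down here.

Run:
```python
from h import *
import pickle
robot.move_straight([.59,.15,.03],vel=.15); robot.sleep(.1)
print(robot.move_straight([.59,.15,.013],vel=.02,contact_N=3)); s=robot.sense(); print(s['t'],s['tcp_pos'],s['wrist_force'])
robot.grip(.75)
robot.move_straight([.59,.15,.15],vel=.2)
c=np.array([.5188,-.0171]);y=.228
lug=c+np.array([np.cos(y),np.sin(y)])*.0005
robot.goto([lug[0],lug[1]-.02,.17],[np.pi,0,y]); robot.sleep(.1)
f=robot.grab_frame('wrist'); pickle.dump(f,open('w3.pkl','wb'));save('w3',f['image'])
P=cloud(f);R=np.array([[np.cos(y),-np.sin(y)],[np.sin(y),np.cos(y)]])
q=(P[...,:2]-c)@R
m=(P[...,2]>.066)&(P[...,2]<.08)&(abs(q[...,0])<.02)&(abs(q[...,1])<.03)
print(m.sum(),cv2.minAreaRect((q[m]*1000).astype(np.float32)),np.median(P[m][:,2]))
m=(P[...,2]>.037)&(P[...,2]<.048)&(f['image'].min(-1)>140)&(abs(q[...,0])<.07)&(abs(q[...,1])<.1)
print('walls',cv2.minAreaRect((P[m][:,:2]*1000).astype(np.float32)))
m=(P[...,2]>.044)&(P[...,2]<.06)&(np.hypot(P[...,0]-.59,P[...,1]-.15)<.03); print('weight',m.sum(),P[m].mean(0))
m=(P[...,2]>.03)&(P[...,2]<.044)&(np.hypot(P[...,0]-.59,P[...,1]-.15)<.03); print('weight body z',np.median(P[m][:,2]))
print(robot.sense()['t'])
```

```text
True
8.6917 [0.59004562 0.14999213 0.02088767] [-0.77862064  0.49219298  4.52955968]
760 ((0.7672624588012695, -0.05267524719238281), (12.003890991210938, 34.068721771240234), 0.18040840327739716) 0.07317753027403698
walls ((519.2532958984375, -16.71764373779297), (102.11135864257812, 164.22169494628906), 13.004828453063965)
weight 0 [nan nan nan]
weight body z 0.030444087293735243
10.8833<stdin>:17: RuntimeWarning: Mean of empty slice.
  ret = um.true_divide(
```

View pics/w3.png

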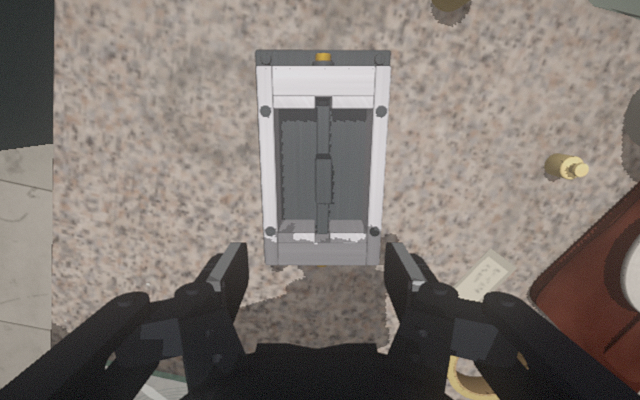

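The weight stands at the top edge of the picture (452,5), and the divider and lug are central at (322,178) in the mould. I'll check the weight with the scene camera, then grip the lug.

```bash
cat >> h.py <<'E'
Y=.228; C=np.array([.5195,-.0169]); ZT=.054
Rz=np.array([[np.cos(Y),-np.sin(Y)],[np.sin(Y),np.cos(Y)]])
def pose(end_a,end_b,dy=0.0,ylug=0.0):
    """TCP pose for wanted heights of the ear undersides (m, mould frame)"""
    th=np.arcsin((end_a-end_b)/.114)
    oy=0+dy; oz=(end_a+end_b)/2   # divider origin
    h=ZT-.008
    ly=oy-h*np.sin(th)+ylug*np.cos(th); lz=oz+h*np.cos(th)+ylug*np.sin(th)
    xy=C+Rz@[0,ly]
    return [xy[0],xy[1],lz],[np.pi+th,0,Y],th
def plate(f,lim=.052):
    P=cloud(f);q=(P[...,:2]-C)@Rz
    m=(abs(q[...,0])<.0045)&(abs(q[...,1])<lim)&(abs(q[...,1])>.02)&(P[...,2]>.03)&(P[...,2]<.09)
    return q[m],P[m][:,2]
E
python3 - <<'E'
from h import *
s=robot.grab_frame('scene'); save('s1',s['image'][150:320,180:440],3)
P=cloud(s); m=(P[...,2]>.02)&(P[...,2]<.07)&(np.hypot(P[...,0]-.59,P[...,1]-.15)<.03); print('weight',P[m].mean(0),P[m][:,2].max())
robot.grip(.4)
p,o,_=pose(.008,.008)
robot.goto([p[0],p[1],.12],o); robot.move_straight(p,vel=.1)
s0=robot.sense();print(s0['t'],s0['tcp_pos'],s0['wrist_force'])
robot.grip(0,120); s0=robot.sense();print(s0['t'],s0['opening'],s0['wrist_force'],s0['torque'])
f=robot.grab_frame('wrist'); save('w4',f['image'])
s=robot.grab_frame('scene');
for g in (f,s):
    q,z=plate(g); 
    print(len(z), [ (round(a,3),np.median(z[(q[:,1]>a)&(q[:,1]<a+.008)]).round(4)) for a in np.arange(-.052,.052,.008) if ((q[:,1]>a)&(q[:,1]<a+.008)).sum()>4])
E
```

```text
weight [0.59195467 0.14408941 0.03780276] 0.05369429395137017
12.475 [ 0.52003918 -0.01682402  0.05449019] [-0.58142076  0.09462482 -0.41112148]
12.8083 0.11971262841897352 [-0.58644439 -0.44208339  6.3572936 ] [-0.08200967  0.15765564  0.0154998 ]
1529 [(np.float64(-0.052), np.float64(0.0424)), (np.float64(-0.044), np.float64(0.0424)), (np.float64(0.02), np.float64(0.0423)), (np.float64(0.028), np.float64(0.0423)), (np.float64(0.036), np.float64(0.0423)), (np.float64(0.044), np.float64(0.0423))]
45 [(np.float64(-0.052), np.float64(0.0418)), (np.float64(-0.044), np.float64(0.0424)), (np.float64(-0.036), np.float64(0.0425)), (np.float64(-0.028), np.float64(0.0413))]
```

View pics/s1.png

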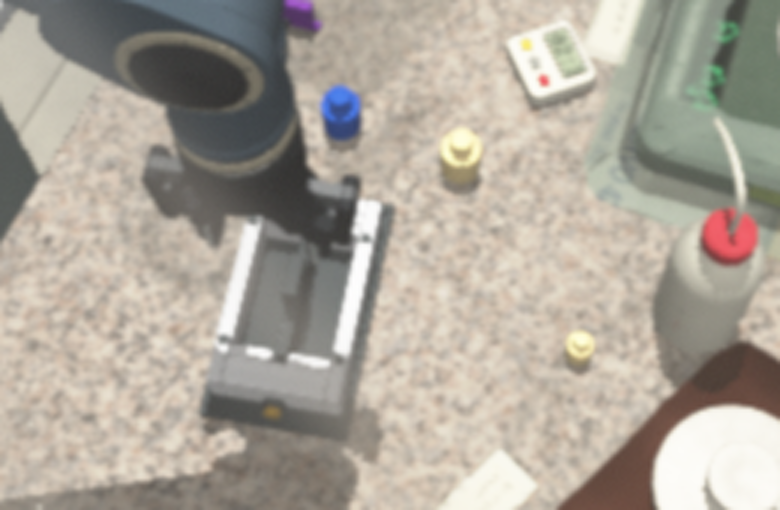

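View pics/w4.png

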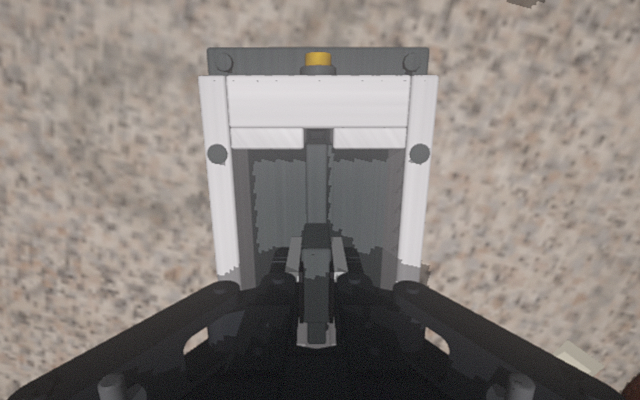

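The scene picture shows the weight upright and alone on the worktop at (460,158). The wrist picture shows the lug centred between the pads at (318,280). I'll raise end_a about the -y foot.

```bash
cat >> h.py <<'E'
def ends(f):
    q,z=plate(f)
    P=np.polyfit(q[:,1],z,1)
    for _ in range(2):
        r=z-np.polyval(P,q[:,1]);k=abs(r)<.003;P=np.polyfit(q[k,1],z[k],1)
    th=np.arctan(P[0]); zt=P[1]  # line at local y=0 of the plate-top
    # underside line: shifted 34 mm normal
    zu=zt-.0343/np.cos(th)
    f_=lambda s: zu+ (s*.057*np.cos(th))*P[0]
    return dict(th=round(th,4),a=round(f_(1),4),b=round(f_(-1),4),n=int(k.sum()),ymin=round(q[:,1].min(),3))
E
python3 - <<'E'
from h import *
for a in (.012,.017,.0215,.0255):
    p,o,th=pose(a,.008); robot.move_straight(p,vel=.03,attitude=o)
    s=robot.sense(); f=robot.grab_frame('wrist')
    print(a,round(th,3),s['t'],np.round(s['wrist_force'],1),np.round(s['torque'],2),np.round(np.array(s['tcp_pos'])-p,4),round(s['tcp_rot'][0]-o[0],4),ends(f))
save('w5',f['image'])
E
```

```text
0.012 0.035 13.1583 [ 0.8  0.8 -1.5] [ 0.06 -0.3   0.04] [ 0.0002  0.     -0.0001] -6.2831 {'th': np.float64(0.0155), 'a': np.float64(0.0097), 'b': np.float64(0.008), 'n': 1390, 'ymin': np.float64(-0.052)}
0.017 0.079 13.4583 [ 2.9  3.4 -7.7] [ 0.67 -0.61  0.03] [-0.      0.0007 -0.0005] -6.2822 {'th': np.float64(0.0483), 'a': np.float64(0.0135), 'b': np.float64(0.008), 'n': 1323, 'ymin': np.float64(-0.052)}
0.0215 0.119 13.7583 [ 2.6  3.5 -6.8] [ 0.76 -0.6   0.02] [-0.      0.0007 -0.0003] -6.2827 {'th': np.float64(0.0868), 'a': np.float64(0.0181), 'b': np.float64(0.0082), 'n': 1231, 'ymin': np.float64(-0.052)}
0.0255 0.154 14.0583 [ 2.7  5.5 -6.2] [ 0.81 -0.64  0.02] [-0.      0.0005 -0.0001] -6.2831 {'th': np.float64(0.118), 'a': np.float64(0.0222), 'b': np.float64(0.0088), 'n': 1080, 'ymin': np.float64(-0.052)}
```

View pics/w5.png

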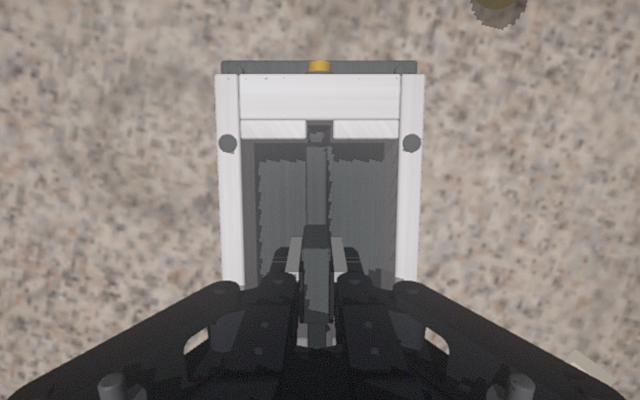

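The plate is tilting, with end_a at about 22 mm and end_b still down. It lags the tool by about 0.035 rad, so I'll go a little further.

Run:
```python
from h import *
for a in (.0295,):
    p,o,th=pose(a,.008); robot.move_straight(p,vel=.03,attitude=o); robot.sleep(.25)
    s=robot.sense(); f=robot.grab_frame('wrist')
    print(a,round(th,3),s['t'],np.round(s['wrist_force'],1),np.round(s['torque'],2),np.round(np.array(s['tcp_pos'])-p,4),ends(f))
save('w6',f['image'])
t=robot.grab_frame('top'); print(ends(t) if len(plate(t)[0])>10 else 0)
```

```text
0.0295 0.19 14.6083 [ 3.5  4.8 -7.7] [ 0.8 -0.7 -0. ] [ 0.      0.0003 -0.0001] {'th': np.float64(0.1459), 'a': np.float64(0.0261), 'b': np.float64(0.0095), 'n': 930, 'ymin': np.float64(-0.052)}
{'th': np.float64(-0.177), 'a': np.float64(0.0163), 'b': np.float64(0.0364), 'n': 14, 'ymin': np.float64(0.02)}
```

View pics/w6.png

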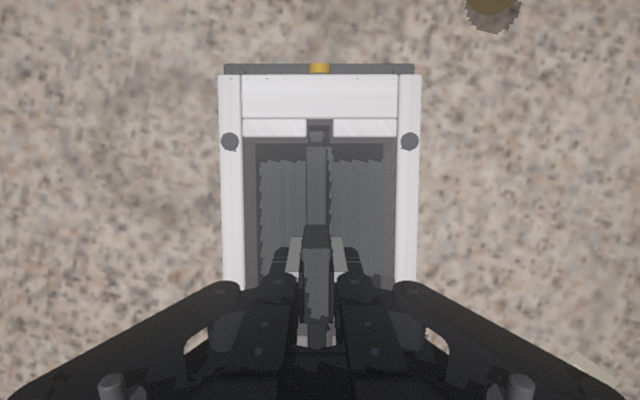

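end_a is at 26 mm and end_b at 9.5 mm, so step 2 is met. Now I'll rock the other way.

Run:
```python
from h import *
th0,m0=.19,.01875; th1,m1=-.10,.0285
for k in np.linspace(.17,1,6):
    th=th0+(th1-th0)*k; m=m0+(m1-m0)*k; d=.057*np.sin(th)
    p,o,_=pose(m+d,m-d); robot.move_straight(p,vel=.025,attitude=o); robot.sleep(.05)
    s=robot.sense(); f=robot.grab_frame('wrist'); e=ends(f)
    print('cmd',round(m+d,4),round(m-d,4),round(th,3),'t',round(s['t'],2),np.round(s['wrist_force'],1),np.round(s['torque'],2),{k:float(v) for k,v in e.items()})
    if e['b']>.0235 and e['b']>e['a']+.004: break
save('w7',f['image'])
```

```text
cmd 0.0284 0.0124 0.141 t 15.03 [ 0.5  6.6 -3.8] [ 1.29 -0.35 -0.09] {'th': 0.1274, 'a': 0.0265, 'b': 0.012, 'n': 1298.0, 'ymin': -0.052}
cmd 0.0273 0.0168 0.093 t 15.39 [-0.1  7.  -1.5] [ 1.54 -0.1   0.02] {'th': 0.079, 'a': 0.0257, 'b': 0.0167, 'n': 1411.0, 'ymin': -0.052}
cmd 0.0262 0.0211 0.044 t 15.76 [ 0.4  4.2 -0.3] [ 0.89 -0.1   0.03] {'th': 0.0256, 'a': 0.0243, 'b': 0.0213, 'n': 1373.0, 'ymin': -0.052}
cmd 0.0251 0.0255 -0.004 t 16.12 [ 1.4  4.2 -2. ] [ 1.03 -0.26  0.03] {'th': -0.0196, 'a': 0.0229, 'b': 0.0252, 'n': 1398.0, 'ymin': -0.052}
cmd 0.0239 0.0298 -0.052 t 16.48 [ 1.6  1.5 -3.8] [ 0.53 -0.56  0.15] {'th': -0.0491, 'a': 0.0226, 'b': 0.0282, 'n': 1400.0, 'ymin': -0.052}
```

View pics/w7.png

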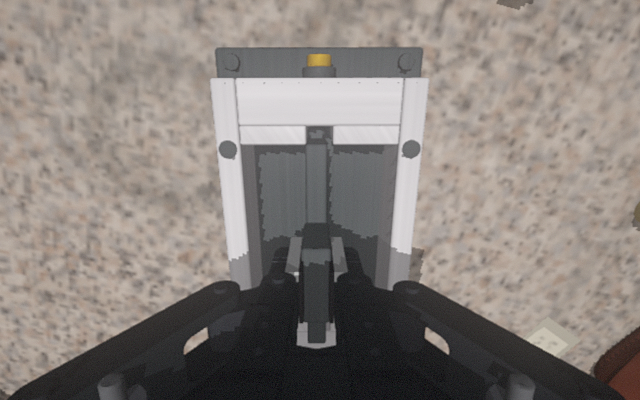

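end_a is at 22.6 mm and end_b at 28.2 mm, so both are past their catches and step 3 is met with margin. I'll hold briefly, then lift out.

Run:
```python
from h import *
robot.sleep(.3); f=robot.grab_frame('wrist'); print({k:float(v) for k,v in ends(f).items()})
for a,b in ((.032,.036),(.064,.064)):
    p,o,th=pose(a,b); robot.move_straight(p,vel=.04,attitude=o)
    s=robot.sense(); print(round(s['t'],2),np.round(s['wrist_force'],1),np.round(s['torque'],2))
robot.sleep(.4)
f=robot.grab_frame('wrist'); save('w8',f['image'])
P=cloud(f);q=(P[...,:2]-C)@Rz
m=(abs(q[...,0])<.004)&(abs(q[...,1])<.055)&(abs(q[...,1])>.02)&(P[...,2]>.075)&(P[...,2]<.12)
L=np.polyfit(q[m][:,1],P[m][:,2],1); print(m.sum(),'slope',L[0],'top z',L[1],q[m].min(0),q[m].max(0))
s=robot.grab_frame('scene'); save('s2',s['image'][150:320,180:440],3)
```

```text
{'th': -0.0489, 'a': 0.0227, 'b': 0.0282, 'n': 1416.0, 'ymin': -0.052}
17.21 [ 2.8 -0.1 -3.1] [ 0.08 -0.74  0.11]
18.11 [ 0.1 -0.2 -4.5] [0.01 0.   0.01]
1457 slope -0.01107100243383866 top z 0.09667089835413975 [-0.00399746 -0.05392723] [0.00316129 0.05399643]
```

View pics/w8.png

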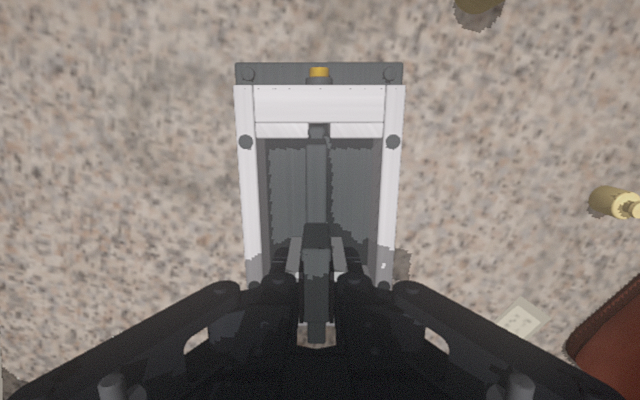

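View pics/s2.png

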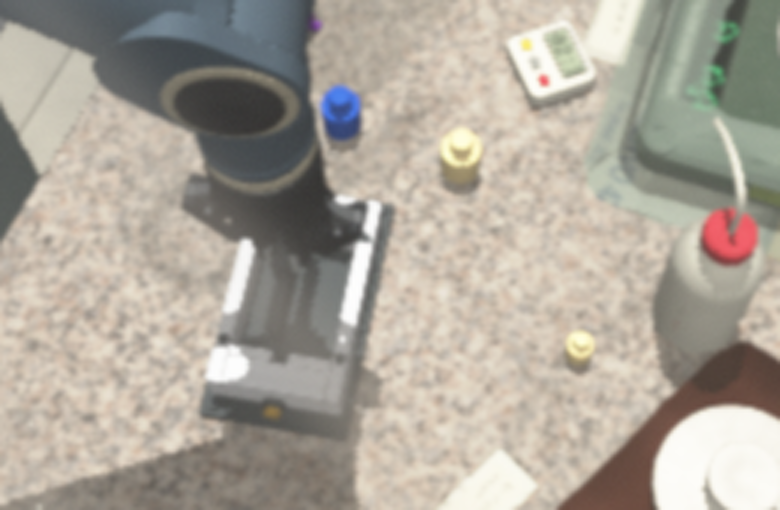

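The plate is level to 0.011 rad and its underside is at about 62.5 mm, against a 44 mm wall top and an 85 mm limit. The wrist shows only the plate's own weight, and the brass weight stands upright at (460,158). I'm handing it in.

```bash
python3 -c "
from plant import robot
s=robot.sense(); print(s['t'],s['wrist_force'],s['opening']); robot.close_job()"
```

```text
18.6083 [-0.51229736 -0.43584731 -3.8703673 ] 0.11850933893726422
the job is handed in; nothing more can be done
```

The job is handed in at t ≈ 18.6 s of the 42 s allowed. `close_job` gives no verdict, so what follows are my own measurements.

- **Brass weight:** I set it down on the worktop at about (0.59, 0.15). The scene camera shows it upright and released, with its top at about 54 mm against a nominal 52 mm.
- **First rock:** I raised end_a to about 26 mm while end_b stayed at about 9.5 mm, below the 13 mm limit. The lug slipped in the pads by roughly 0.04 rad, so I rotated the tool further than planned.
- **Second rock:** end_b reached 28.2 mm and end_a 22.7 mm, held for 0.3 s.
- **Final hold:** I lifted the divider out and am holding it level to about 0.011 rad over its place. Its underside is at about 62.5 mm and the wall tops are at 44 mm. The wrist feels only about 4–4.5 N, which matches the plate's own weight, so it is not touching the mould.

**Checks that failed or disagreed:**
- Some hand-picked mould wall corners triangulated low, the worst at 23 mm instead of 44 mm, so I used the depth fit for the mould's pose.
- The top camera had too few plate points (14) during the first rock to confirm the tilt, so the end heights come from the wrist camera's depth alone.
- A wrist view gave no points on the weight because it was at the picture's edge, so I checked it with the scene camera.

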